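Row up and clamp specimens in a tilting specimen tray

TASK

Raise the tray by its bow handle so that the four loose specimen blocks slide down into a single row flat against the fence, and lower it gently back on its rest. Then slide the pusher along the fence until the row is packed tight against the end stop, and push the wedge in along its ramp until it jams the pusher's rod fast. The blocks have been cleaned: do not touch them with the gripper, and leave the things around the fixture where they are.

Things in the scene. Friction and masses are not known exactly. Their poses are not given: they have to be found in the camera images.
- fixture: fixed grey L-shaped base 190 x 290 mm; origin on the bench under the middle of that; x across the tray to the fence (away from the robot), y along the fence to the end stop (left). Tray floor 28 mm above the bench. Fence 12 mm high, along y, face at x = +70 mm; end stop 12 mm high, along x, face at y = +142.5 mm; 6 mm lips at the front and right of the blocks
- tray (a joint): tilt of the tray about the hinge behind the fence, rad: 0 = down on its rest, grows as the handle side is raised, stop at 0.70. It falls if let go (about 4 N at the handle lifts it). Blocks begin to slide between 0.2 and 0.35 rad; about 0.5 rad brings all down
- handle (a point): middle of the bow handle's round bar, diameter 10 mm, 96 mm long, parallel to the fence, on the robot's side; tray down: 52 mm above the bench at fixture x = -130, y = +34 mm, 40 mm clear of the tray's edge. It can turn between the fingers while raised on its arc, radius 221 mm about the hinge
- tray_hinge (a point): point on the tray's hinge axis, which runs along the fixture's y axis at x = +90 mm, 32 mm above the bench
- corner (a point): inner corner of the tray where fence, end stop and floor meet; moves with the tray, x towards the fence, y along the fence towards the end stop, z out of the tray floor. A block in the row has its origin at x = -9 mm here
- spec1: steel specimen block 18 x 36 x 14 mm, 70 g, one of four alike; origin at the middle of its underside, y along its 36 mm length, z up. Starts loose on the tray floor, skewed up to 0.2 rad, up to 0.1 m short of the fence, with its straight way to the fence free
- spec2: steel specimen block 18 x 36 x 14 mm, 70 g, one of four alike; origin at the middle of its underside, y along its 36 mm length, z up. Starts loose on the tray floor, skewed up to 0.2 rad, up to 0.1 m short of the fence, with its straight way to the fence free
- spec3: steel specimen block 18 x 36 x 14 mm, 70 g, one of four alike; origin at the middle of its underside, y along its 36 mm length, z up. Starts loose on the tray floor, skewed up to 0.2 rad, up to 0.1 m short of the fence, with its straight way to the fence free
- spec4: steel specimen block 18 x 36 x 14 mm, 70 g, one of four alike; origin at the middle of its underside, y along its 36 mm length, z up. Starts loose on the tray floor, skewed up to 0.2 rad, up to 0.1 m short of the fence, with its straight way to the fence free
- pusher: steel slide by the fence: 22 mm long head with an upright knob (diameter 12 mm, 42 to 71 mm above the bench) and a 12 mm wide, 119 mm long rod behind. Origin: middle of the knob's top; pushing face 11 mm ahead (+y). Slides along y only, friction 1 N; starts at fixture y -66 to -57 mm. With four blocks packed its origin is 155 mm from the end stop's face (y = -12.5 mm)
- wedge: brass wedge 44 x 10 mm, tapering 14 to 7 mm, thin end first, between the pusher's rod and a dark ramp block at the tray's right end; upright knob (diameter 12 mm, 39 to 68 mm above the bench). Origin: middle of the knob's top. Slides 9 degrees off +y towards the fence, friction 1 N; jams on the rod 18 to 30 mm from its start; pushed home with 5 to 20 N it stays. Beside the knobs all is below 47 mm
- forceps_0: steel forceps 149 x 22 x 10 mm lying right of the fixture; leave alone
- open_dish: open aluminium dish, diameter 64 mm, 21 mm high, left of the fixture; leave alone
- marker: marker pen 135 mm long, front left of the fixture; leave alone
- tape_roll: roll of tape, diameter 96 mm, 25 mm high, lying right of the work; leave alone

How it is judged:
By the outcome, as a careful person would: the job done as asked, in the order asked, and still so for the second after the job is handed in, with the robot touching nothing.
It also fails if it takes over 64 s, if anything falls off the work surface, if the arm or the gripper's body presses on something with over 40 N, if the wrist force passes 120 N, or if a joint passes its speed limit or range.

ROBOT

A 6-joint arm with a two-finger parallel gripper is mounted at the origin on a cart in front of the work surface, level with it; the furniture and walls round the work are solid. World frame = base frame: x ahead of the robot, y to its left, z up, the work surface at z = 0. Lengths are in mm, angles in rad, forces in N, time in s.
With the tool pointing down it reaches from about 350 to 975 mm from the base axis. Payload 7.1 kg.
Tool frame: the origin (TCP) lies midway between the tips of the shut fingers; the grasp point (between the pads) lies 19 mm behind it; z points along the fingers, y is the line along which they close (so a half turn about z gives the same grasp; the last joint's range is limited). The gripper opens to 88 mm and grips with 3 to 60 N. Pads are 20 mm wide; open, the fingers measure 115 mm over their backs; the gripper's body (75 mm by 178 mm) begins 61 mm behind the grasp point.
Start: joints at [-1.349, 0.423, 1.63, -0, 1.089, -0.019], TCP at [149.069, -606.946, 187.175] pointing down, gripper open.
Joint ranges: [-3, 3], [-0.9, 2.11], [0.09, 2.58], [-1.31, 4.45], [0.11, 2.69], [-2.54, 2.54]. Speed limits (rad/s): [2.39, 2.39, 3.01, 3.14, 3.14, 3.14].

INTERFACE

Orientations are given as a rotation vector (axis times angle).
In Python, from workcell import ctrl gives the robot as it stands. The module is installed in compiled form; this text tells all that it offers.
- The arm moves only by the tool servo_tool, never from a script. Its argument "increments" is a list of rows, each a list of 7 numbers: the shift along the world's x, y, z in cm, then the turn, a rotation vector about the world's x, y, z in degrees, then the opening, from -1 (shut) to 1 (fully open). A call has 1 to 20 rows; each row is the pose to reach, as a shift and turn from the pose commanded when the call began; what a row does not reach only later rows make up. A row lasts 1/12 s, in which the tool goes at most 41.7 mm and 7.16 degrees, less where a joint would pass 70% of its speed; a pose out of reach is approached as far as the arm can. A call with a gripper value outside its range is refused whole. The fingers move at their own pace and stop on an object; the grip force is fixed at half the most. Time passes only in rows, so rows that repeat a pose let the fingers close. It gives the time, the measured TCP pose, the force, the opening and the grip force at its end, in the units of the state.
- ctrl.get_obs(): the state, without advancing time (a new reading comes with each control period).
- ctrl.get_image(name): name is "scene" or "top" or "wrist"; returns a dict with "image" (384x512x3 uint8, red, green, blue), "fx", "fy", "cx", "cy" (pixels), "extrinsics" (4x4, takes a point from camera to world coordinates); the wrist camera has in their place "tool_from_camera" (4x4, takes a point from camera to tool coordinates, whose origin is the TCP and whose axes are the flange's). Camera axes: x right, y up, looking along -z (the intrinsics and any distortion apply to the point x, -y, -z); pixel columns grow to the right and rows downward; lengths in mm; the calibration is good to about 2 mm. The wrist camera is an equidistant fisheye: a pixel r from the principal point sees the ray r / f radians off the axis. A picture is of the moment at which its call begins: read the wrist's pose just before it. There is no depth.
- ctrl.close_job(): hands the job in; it is judged then, once.
The state is a dict: "t": time; "qpos": joint angles; "qvel": joint speeds; "joint_torque": joint torques, N m; "ee_pos": TCP position; "orientation": TCP orientation; "ft_force": force on the tool from outside, world axes, zero at the start; "moment": the same for the moment, N m; "width": finger opening in mm; "grasp_force": force on a finger pad.
Only numpy, scipy, OpenCV 4.12 (cv2) and the standard library are available. Lean on these libraries where they do the work, as an engineer would, in place of code of your own. Each camera call takes 0.05 s, during which the arm holds its last target. There are 200 camera calls.

## Working session

There is one attempt and no reset: what is moved stays moved. The work goes in short steps, Python scripts to look and compute and a tool call to move; the robot and the scene stay as the last step left them, time stands still between calls to the robot, and variables do not carry over. Pictures are saved under pics/ and viewed, at most 10 in all, crops included, and the job is handed in when it is done.

Besides the shell and the picture viewer there is one more tool, called after "Call:" by a JSON object that holds its "method" and its "body". servo_tool: Moves the arm, as the interface text tells. Its arguments: {"type":"object","properties":{"increments":{"type":"array","items":{"type":"array","items":{"type":"number"}}}},"required":["increments"]}

```bash
mkdir -p pics; python3 - <<'E'
from workcell import ctrl
import cv2,numpy as np
o=ctrl.get_obs();print(o)
for n in("scene","top"):
    d=ctrl.get_image(n);cv2.imwrite(f"pics/{n}0.png",d["image"][:,:,::-1]);print(n,d["fx"],d["fy"],d["cx"],d["cy"],d["extrinsics"].tolist(),[k for k in d])
E
```

```text
{'t': 0.0, 'qpos': array([-1.34898962e+00,  4.23838450e-01,  1.63065776e+00, -7.65387208e-06,
        1.08858541e+00, -1.89925310e-02]), 'qvel': array([ 1.05604516e-03,  1.14217774e-03,  6.07177388e-05, -9.70950457e-05,
       -3.97003021e-04,  4.97914154e-04]), 'joint_torque': array([-2.90119551e-04, -5.44622040e+01, -2.73667663e+01,  6.42406382e-02,
        2.26759032e-02, -1.40538077e-04]), 'ee_pos': array([ 148.94709298, -606.38662045,  186.41588884]), 'orientation': array([-3.11737918e+00, -3.77161077e-01,  2.47247327e-04]), 'ft_force': array([-0.77339437, -0.55418702, -0.24620995]), 'moment': array([ 0.09418755, -0.01193804,  0.02999274]), 'grasp_force': 0.0, 'width': 87.46837236686359}
scene 350.067429586713 350.067429586713 255.25062488778804 193.0263702338877 [[-0.8145489171569553, 0.2603466245267957, -0.5183914511794493, 8.393038069352919], [-0.5796377583109394, -0.32981236063606334, 0.7451468821057609, 798.5451834455782], [0.023024567285852185, 0.9074378446313395, 0.41955503504561625, 510.1871035415079], [0.0, 0.0, 0.0, 1.0]] ['image', 'fx', 'fy', 'cx', 'cy', 'extrinsics']
top 473.6532718286742 473.6532718286742 250.51782103449798 193.0651617370131 [[0.024160542405023782, 0.9919405481197051, -0.1243793278108295, 394.78257493716876], [-0.9996302103044966, 0.02552391533524423, 0.009379359922035105, 3.9126880599783185], [0.012478414854573702, 0.1241067231939431, 0.9921904103652579, 1396.082334759837], [0.0, 0.0, 0.0, 1.0]] ['image', 'fx', 'fy', 'cx', 'cy', 'extrinsics']
```

View pics/top0.png

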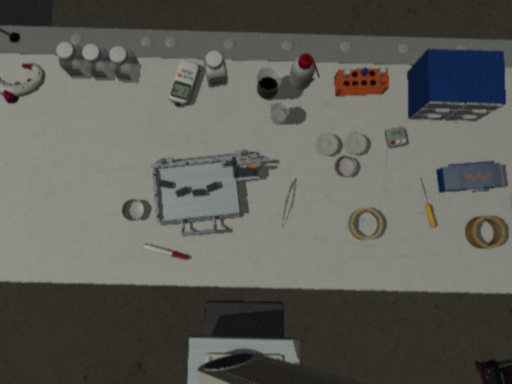

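View pics/scene0.png

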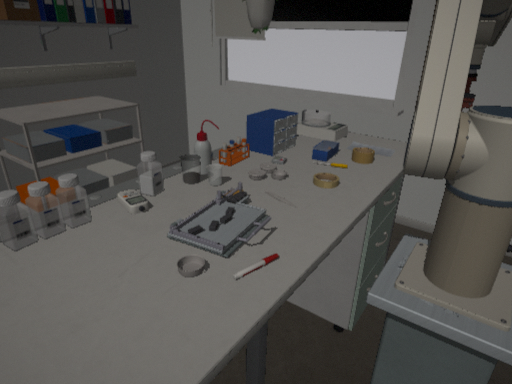

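The top view shows the fixture at about (153..280, 150..235), with the handle bar near (207,232), the pusher and wedge near (250,165), and the dish, marker and forceps around it. I'll enlarge it for the pixels.

```bash
python3 - <<'E'
import cv2
i=cv2.imread("pics/top0.png")[142:244,145:285]
cv2.imwrite("pics/c.png",cv2.convertScaleAbs(cv2.resize(i,None,fx=5.7,fy=5.7,interpolation=cv2.INTER_CUBIC),alpha=1.4))
E
```

```text
(no output)
```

View pics/c.png

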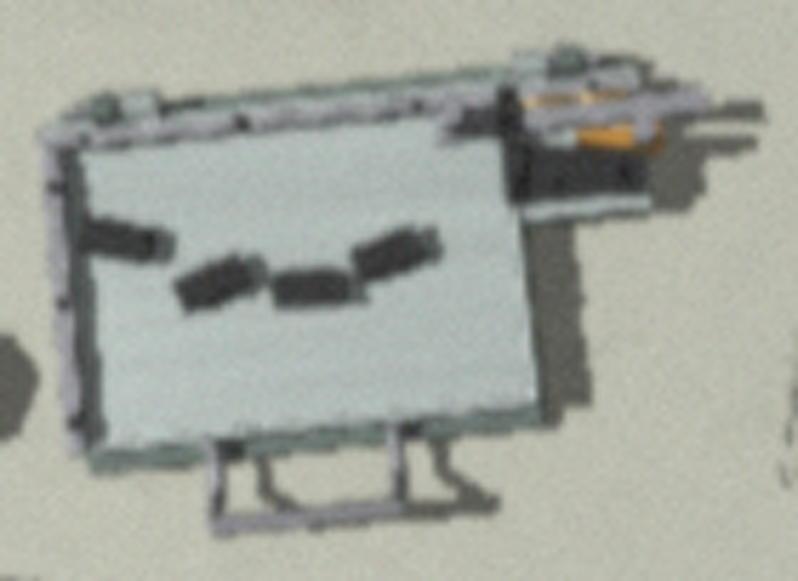

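The enlarged crop shows the handle bar ends at about (217,524) and (405,507), and the inner corner at (80,152). The tray's right floor edge runs from (505,190) to (540,410). The pusher head is near (475,120) and the wedge is orange at (615,135).

```bash
cat > h.py <<'E'
from workcell import ctrl
import cv2,numpy as np
from scipy.spatial.transform import Rotation as R
from scipy.optimize import least_squares
def ray(d,u,v,o=None):
    """camera ray (origin, direction) in world"""
    if "extrinsics" in d:
        T=np.array(d["extrinsics"]); c=np.array([(u-d["cx"])/d["fx"],-(v-d["cy"])/d["fy"],-1.])
    else:
        W=np.eye(4);W[:3,:3]=R.from_rotvec(o["orientation"]).as_matrix();W[:3,3]=o["ee_pos"]
        T=W@np.array(d["tool_from_camera"]); a=np.array([(u-d["cx"])/d["fx"],(v-d["cy"])/d["fy"]]);r=np.linalg.norm(a)+1e-9
        c=np.array([np.sin(r)*a[0]/r,-np.sin(r)*a[1]/r,-np.cos(r)])
    return T[:3,3],T[:3,:3]@c
def at_z(d,u,v,z,o=None):
    p,q=ray(d,u,v,o); return (p+q*(z-p[2])/q[2])[:2]
def fit(F,P):
    F=np.array(F,float);P=np.array(P)
    f=lambda a:(F@np.array([[np.cos(a[2]),np.sin(a[2])],[-np.sin(a[2]),np.cos(a[2])]])+a[:2]-P).ravel()
    s=least_squares(f,[*P.mean(0),0]);return s.x,f(s.x).reshape(-1,2)
E
python3 - <<'E'
from h import *
d=ctrl.get_image("top")
c=lambda u,v,z:at_z(d,145+u/5.7,142+v/5.7,z)
P=[c(217,524,52),c(405,507,52),c(80,152,28)]
print(np.round(P,1)); x,r=fit([(-130,82),(-130,-14),(70,142.5)],P);print(x,r.round(1))
print("knobs",c(475,120,60),c(570,138,60))
E
```

```text
[[442.1 178.9]
 [452.8  86.1]
 [631.3 260. ]]
[5.79377665e+02 1.12217342e+02 1.10244042e-01] [[-0.9  0.6]
 [-1.1 -2.1]
 [ 2.   1.5]]
knobs [647.23809778  56.89632002] [639.32357145   8.94751202]
```

Call:
{"method": "servo_tool", "body": {"increments": [[33,71,14,0,0,82.6,1],[33,71,14,0,0,82.6,1],[33,71,14,0,0,82.6,1],[33,71,14,0,0,82.6,1],[33,71,14,0,0,82.6,1],[33,71,14,0,0,82.6,1],[33,71,14,0,0,82.6,1],[33,71,14,0,0,82.6,1],[33,71,14,0,0,82.6,1],[33,71,14,0,0,82.6,1],[33,71,14,0,0,82.6,1],[33,71,14,0,0,82.6,1],[33,71,14,0,0,82.6,1],[33,71,14,0,0,82.6,1],[33,71,14,0,0,82.6,1],[33,71,14,0,0,82.6,1],[33,71,14,0,0,82.6,1],[33,71,14,0,0,82.6,1],[33,71,14,0,0,82.6,1],[33,71,14,0,0,82.6,1]]}}

```text
t: 1.82
ee_pos: [481.6, 108.3, 328.3]
orientation: [2.089, 2.346, 0.006]
ft_force: [-0.2, -0.7, 0.1]
width: 87.9
grasp_force: 0.0
```

Call:
{"method": "servo_tool", "body": {"increments": [[0,0,0,0,0,0,1],[0,0,0,0,0,0,1],[0,0,0,0,0,0,1]]}}

```text
t: 2.07
ee_pos: [478.2, 102.0, 326.6]
orientation: [-2.095, -2.341, 0.002]
ft_force: [0.3, -0.6, -0.2]
width: 87.7
grasp_force: 0.0
```

```bash
python3 - <<'E'
from h import *
o=ctrl.get_obs();d=ctrl.get_image("wrist");print(o["t"],o["ee_pos"],o["qpos"],np.array(d["tool_from_camera"]).round(3).tolist(),d["fx"],d["cx"],d["cy"])
cv2.imwrite("pics/w1.png",cv2.convertScaleAbs(cv2.resize(d["image"][:,:,::-1],(800,600),interpolation=cv2.INTER_CUBIC),alpha=1.3))
E
```

```text
2.0667 [478.18265467 101.96034025 326.61333965] [ 1.85960151e-01  7.42473214e-02  1.76243633e+00 -3.26690111e-04
  1.30628975e+00  7.52862752e-02] [[-0.001, 0.957, 0.291, 80.43], [1.0, 0.0, 0.001, -0.343], [0.001, 0.291, -0.957, -197.944], [0.0, 0.0, 0.0, 1.0]] 297.3186396354542 258.5120656113097 191.94870403090098
```

View pics/w1.png

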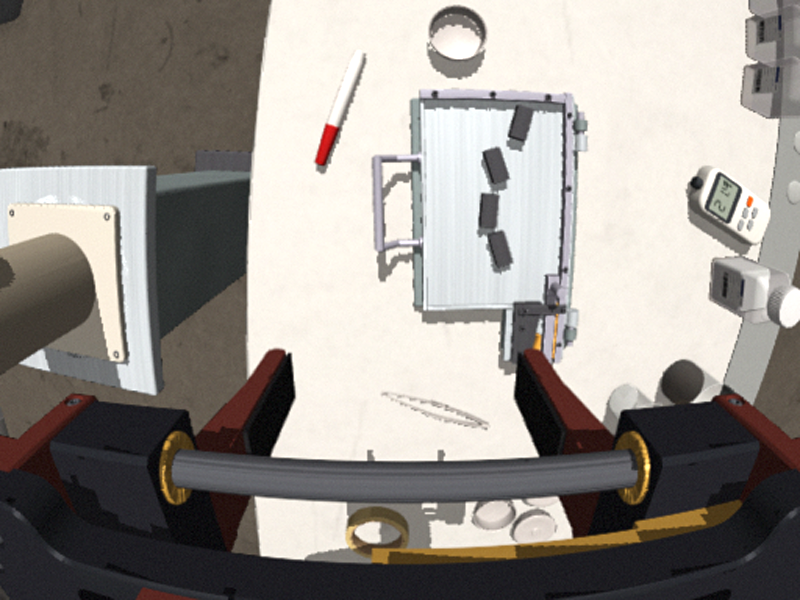

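The wrist view shows the handle bar from (379,156) to (380,248), the fence/end-stop corner near (566,104), the pusher knob near (553,285) and the wedge near (540,340), partly hidden by a finger. The four blocks are loose near x = 490–520.

```bash
python3 - <<'E'
from h import *
o=ctrl.get_obs();d=ctrl.get_image("wrist");s=1.5625
c=lambda u,v,z:at_z(d,u/s,v/s,z,o)
P=[c(379,156,52),c(380,248,52),c(564,103,40)]
print(np.round(P,1)); x,r=fit([(-130,82),(-130,-14),(70,142.5)],P);print(x,r.round(1))
i=d["image"][150:250,300:400,::-1]
a=cv2.resize(i,(590,590),interpolation=cv2.INTER_CUBIC)
cv2.imwrite("pics/w2.png",cv2.convertScaleAbs(a,alpha=1.4))
E
```

```text
[[443.  185.8]
 [453.6  91.7]
 [629.6 270.6]]
[5.80589729e+02 1.21301654e+02 1.29606411e-01] [[-1.9  0. ]
 [-0.1 -1. ]
 [ 2.   1. ]]
```

View pics/w2.png

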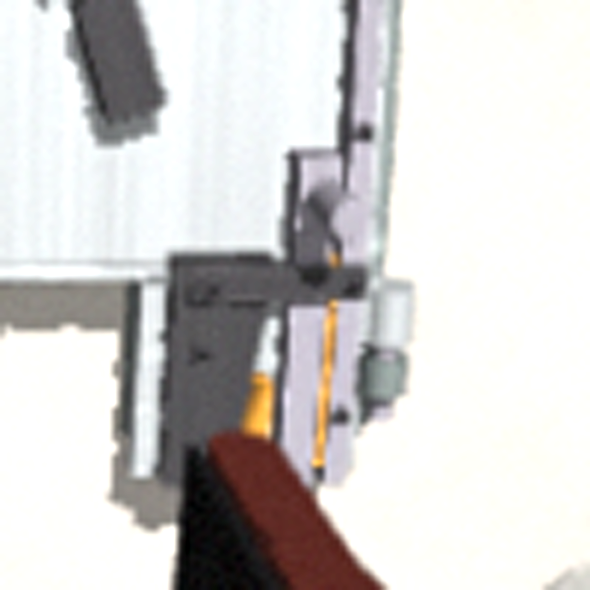

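The crop shows the pusher head's front edge at about (315,152) and its knob top at about (348,215). The rod runs below that, the wedge's orange end is at (262,400), and a finger hides the wedge knob.

```bash
python3 - <<'E'
from h import *
o=ctrl.get_obs();d=ctrl.get_image("wrist")
print(o["ee_pos"],R.from_rotvec(o["orientation"]).as_matrix().round(4).tolist(),o["qvel"].round(3))
c=lambda u,v,z:at_z(d,300+u/5.9,150+v/5.9,z,o)
K=c(348,215,71);H=c(315,152,42);w=c(262,400,42)
for x in([579.4,112.2,.11],[580.6,121.3,.13]):
    A=np.array([[np.cos(x[2]),-np.sin(x[2])],[np.sin(x[2]),np.cos(x[2])]])
    print(K.round(1),H.round(1),[((p-x[:2])@A).round(1).tolist() for p in(K,H,w)])
# dish centre & marker tip cross-check: wrist vs top
s=1.5625
print("dish",at_z(d,457/s,33/s,21,o)); t=ctrl.get_image("top"); print(at_z(t,136,209,21))
print("forceps tip",at_z(d,384/s,394/s,2,o),at_z(t,283,225,2)); print("marker",at_z(d,320/s,162/s,6,o),at_z(t,189,258,6))
E
```

```text
[478.42568517 101.72520423 326.93297618] [[-0.1096, 0.994, -0.0006], [0.994, 0.1096, -0.0003], [-0.0002, -0.0007, -1.0]] [-0.001 -0.002 -0.005  0.    -0.002  0.003]
[647.5  71.9] [644.7  82.6] [[63.3, -47.6], [61.6, -36.6], [52.1, -114.5]]
[647.5  71.9] [644.7  82.6] [[60.0, -57.7], [58.5, -46.7], [47.4, -124.4]]
dish [509.44397273 332.62923802]
[511.9660416  322.36960078]
forceps tip [ 474.51161787 -103.79760773] [ 477.27714709 -107.16302004]
marker [375.69340906 173.85712723] [374.50209655 164.7457548 ]
```

Call:
{"method": "servo_tool", "body": {"increments": [[-3.1,3.3,-19.5,0,0,0.5,-0.1],[-3.1,3.3,-19.5,0,0,0.5,-0.1],[-3.1,3.3,-19.5,0,0,0.5,-0.1],[-3.1,3.3,-19.5,0,0,0.5,-0.1],[-3.1,3.3,-19.5,0,0,0.5,-0.1],[-3.1,3.3,-19.5,0,0,0.5,-0.1],[-3.1,3.3,-19.5,0,0,0.5,-0.1],[-3.1,3.3,-19.5,0,0,0.5,-0.1],[-3.1,3.3,-19.5,0,0,0.5,-0.1],[-3.1,3.3,-19.5,0,0,0.5,-0.1]]}}

```text
t: 3.1
ee_pos: [450.0, 136.2, 134.3]
orientation: [2.083, 2.349, 0.006]
ft_force: [0.4, -0.1, -0.7]
width: 39.2
grasp_force: 0.0
```

```bash
python3 - <<'E'
from h import *
o=ctrl.get_obs();d=ctrl.get_image("wrist");print(o["t"],o["ee_pos"])
cv2.imwrite("pics/w3.png",cv2.convertScaleAbs(cv2.resize(d["image"][:,:,::-1],(800,600),interpolation=cv2.INTER_CUBIC),alpha=1.3))
E
```

```text
3.1 [450.02377129 136.15422855 134.31994315]
```

View pics/w3.png

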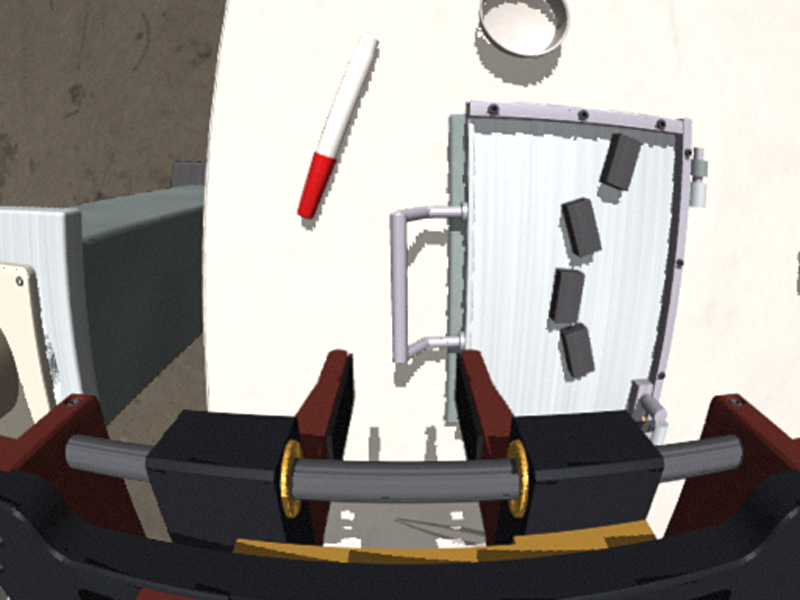

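The bar runs from (399,214) to (401,360), between the fingers in x. The tips are near y = 352 at a higher z.

```bash
python3 - <<'E'
from h import *
o=ctrl.get_obs();d=ctrl.get_image("wrist");s=1.5625
print(o["ee_pos"],R.from_rotvec(o["orientation"]).as_matrix().round(4).tolist())
c=lambda u,v,z:at_z(d,u/s,v/s,z,o)
P=[c(399,214,52),c(401,358,52),c(678,146,28),c(474,133,28)]
print(np.round(P,1)); x,r=fit([(-130,82),(-130,-14),(70,142.5)],P[:3]);print(x,r.round(1))
print(c(405,350,115.3),"tipmid, expect tcp")
E
```

```text
[449.68603767 136.14538057 134.02620959] [[-0.1195, 0.9928, 0.0036], [0.9928, 0.1195, 0.001], [0.0005, 0.0037, -1.0]]
[[440.6 184.9]
 [452.8  91.6]
 [634.8 263.8]
 [482.5 241.6]]
[5.79188570e+02 1.16333585e+02 9.61018198e-02] [[ 1.3  0.6]
 [-1.7 -1.7]
 [ 0.4  1.1]]
[451.20160669 124.31070307] tipmid, expect tcp
```

Call:
{"method": "servo_tool", "body": {"increments": [[-0.1,0,-3.5,0,0,0,-0.1],[-0.1,0,-7,0,0,0,-0.1],[-0.1,0,-9.9,0,0,0,-0.1],[-0.1,0,-9.9,0,0,0,-0.1],[-0.1,0,-9.9,0,0,0,-0.1],[-0.1,0,-9.9,0,0,0,-1],[-0.1,0,-9.9,0,0,0,-1],[-0.1,0,-9.9,0,0,0,-1],[-0.1,0,-9.9,0,0,0,-1],[-0.1,0,-9.9,0,0,0,-1],[-0.1,0,-9.9,0,0,0,-1]]}}

```text
t: 4.12
ee_pos: [447.5, 136.2, 33.8]
orientation: [2.083, 2.351, 0.002]
ft_force: [0.1, -0.1, -0.7]
width: 3.2
grasp_force: 0.0
```

```bash
python3 - <<'E'
from h import *
o=ctrl.get_obs();d=ctrl.get_image("wrist");print(o["t"],o["ee_pos"],o["width"],o["grasp_force"],o["ft_force"])
cv2.imwrite("pics/w4.png",cv2.convertScaleAbs(cv2.resize(d["image"][:,:,::-1],(800,600),interpolation=cv2.INTER_CUBIC),alpha=1.3))
E
```

```text
4.1167 [447.45023604 136.17254652  33.79993082] 3.2494363795420664 0.0 [ 0.09328011 -0.12512202 -0.65444815]
```

View pics/w4.png

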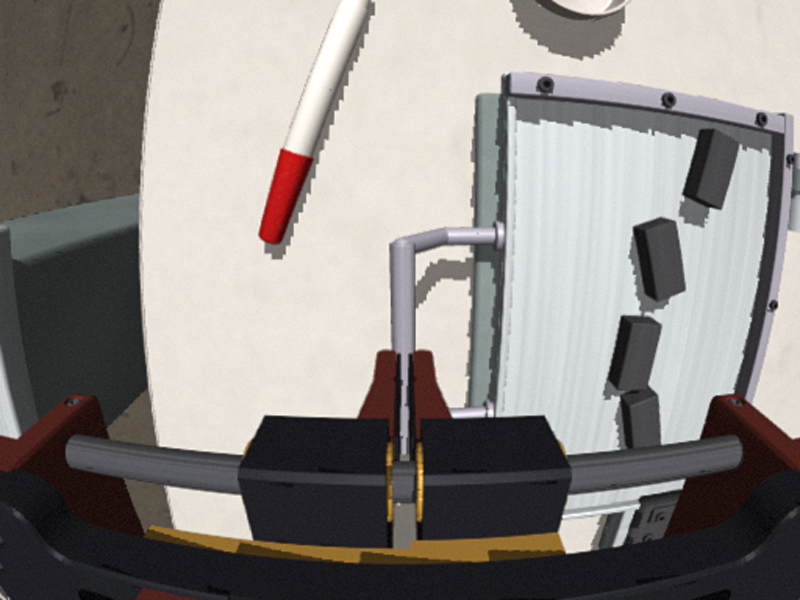

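The bar lies between the finger pads at around (403,400). The width reading of 3 mm with no grip force doesn't fit that, so I'll let the fingers settle.

Call:
{"method": "servo_tool", "body": {"increments": [[0,0,0,0,0,0,-1],[0,0,0,0,0,0,-1],[0,0,0,0,0,0,-1],[0,0,0,0,0,0,-1]]}}

```text
t: 4.5
ee_pos: [447.0, 136.0, 33.1]
orientation: [-2.084, -2.351, 0.0]
ft_force: [0.9, 0.5, -0.5]
width: 0.1
grasp_force: 0.0
```

```bash
cat >> h.py <<'E'
def proj_tool(d,p):
    T=np.linalg.inv(np.array(d["tool_from_camera"]));q=T[:3,:3]@np.array(p,float)+T[:3,3]
    a=np.array([q[0],-q[1]]);z=-q[2];r=np.linalg.norm(a)+1e-9;th=np.arctan2(r,z)
    return np.array([d["cx"],d["cy"]])+a/r*th*d["fx"]
E
python3 - <<'E'
from h import *
o=ctrl.get_obs();d=ctrl.get_image("wrist");s=1.5625
for p in [(0,0,0),(10,0,0),(-10,0,0),(0,0,-19),(10,0,-19),(10,8,0),(60,0,-19),(-40,0,-19),(0,0,-60)]: print(p,(proj_tool(d,p)*s).round(0))
for z in(30,52,75):
  print(z,at_z(d,402/s,240/s,z,o),at_z(d,403/s,345/s,z,o))
cv2.imwrite("pics/w5.png",cv2.resize(cv2.convertScaleAbs(d["image"][215:325,215:325,::-1],alpha=1.8),(600,600),interpolation=cv2.INTER_CUBIC))
E
```

```text
(0, 0, 0) [405. 342.]
(10, 0, 0) [405. 322.]
(-10, 0, 0) [405. 362.]
(0, 0, -19) [405. 359.]
(10, 0, -19) [405. 337.]
(10, 8, 0) [423. 322.]
(60, 0, -19) [405. 216.]
(-40, 0, -19) [405. 438.]
(0, 0, -60) [405. 408.]
30 [440.06828483 182.2465953 ] [446.38187418 133.21417888]
52 [439.73629518 185.92506184] [445.35893789 142.25865537]
75 [439.3892151  189.77073141] [444.28950451 151.71424443]
```

View pics/w5.png

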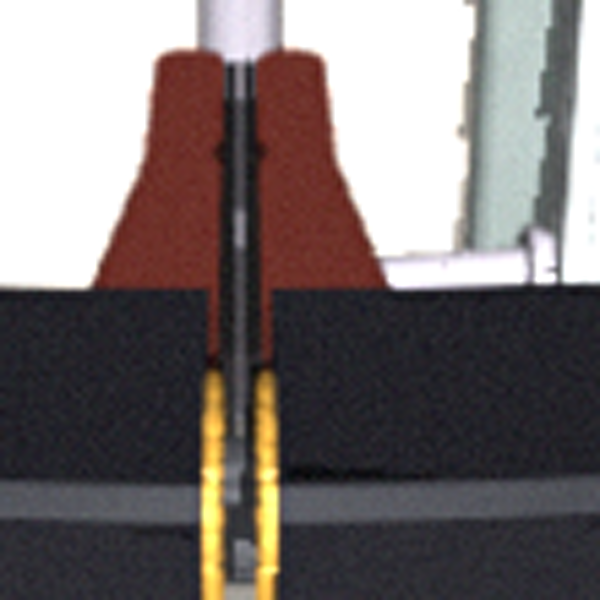

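The shut fingers cut across the bar's image, so the fingers look to be above the bar. I'll open part way, go 20 mm lower (still clear of the bench) and close again.

Call:
{"method": "servo_tool", "body": {"increments": [[0,0,0,0,0,0,-0.1],[0,0,0,0,0,0,-0.1],[0,0,0,0,0,0,-0.1],[0,0,0,0,0,0,-0.1],[0,0,0,0,0,0,-0.1],[0,0,0,0,0,0,-0.1],[0,0,-0.5,0,0,0,-0.1],[0,0,-1,0,0,0,-0.1],[0,0,-1.5,0,0,0,-0.1],[0,0,-2,0,0,0,-0.1],[0,0,-2,0,0,0,-0.1]]}}

```text
t: 5.47
ee_pos: [446.2, 135.8, 12.0]
orientation: [-2.083, -2.35, 0.003]
ft_force: [-1.0, 0.3, -0.3]
width: 39.3
grasp_force: 0.0
```

Call:
{"method": "servo_tool", "body": {"increments": [[0,0,0,0,0,0,-1],[0,0,0,0,0,0,-1],[0,0,0,0,0,0,-1],[0,0,0,0,0,0,-1],[0,0,0,0,0,0,-1],[0,0,0,0,0,0,-1],[0,0,0,0,0,0,-1],[0,0,0,0,0,0,-1]]}}

```text
t: 6.13
ee_pos: [447.1, 136.1, 13.3]
orientation: [2.083, 2.351, 0.0]
ft_force: [-1.0, -0.3, 1.7]
width: 8.5
grasp_force: 30.0
```

Call:
{"method": "servo_tool", "body": {"increments": [[0,0,0,0,0,0,-0.4],[0,0,0,0,0,0,-0.4],[0,0,0,0,0,0,-0.4],[0,0,-0.4,0,0,0,-0.4],[0,0,-0.8,0,0,0,-0.4],[0,0,-0.8,0,0,0,-0.4],[0,0,-0.8,0,0,0,-1],[0,0,-0.8,0,0,0,-1],[0,0,-0.8,0,0,0,-1],[0,0,-0.8,0,0,0,-1],[0,0,-0.8,0,0,0,-1],[0,0,-0.8,0,0,0,-1]]}}

```text
t: 7.13
ee_pos: [447.1, 136.1, 5.1]
orientation: [2.084, 2.351, 0.0]
ft_force: [0.6, -0.6, -2.8]
width: 9.2
grasp_force: 30.0
```

Gripped with 30 N. Next I raise the tray along its arc to about 0.55 rad, turning the tool by half the tilt.

Call:
{"method": "servo_tool", "body": {"increments": [[0.03,0,1.1,-0.15,1.4,0,-1],[0.07,0.01,2.19,-0.33,2.85,0,-1],[0.21,0.02,3.27,-0.5,4.3,0,-1],[0.36,0.04,4.35,-0.66,5.69,0,-1],[0.48,0.06,4.9,-0.74,6.4,0,-1],[0.61,0.07,5.41,-0.82,7.1,0,-1],[0.73,0.08,5.95,-0.9,7.8,0,-1],[0.87,0.1,6.47,-0.99,8.5,0,-1],[1.04,0.12,6.99,-1.07,9.25,0,-1],[1.21,0.14,7.5,-1.15,10,0,-1],[1.39,0.16,8.0,-1.23,10.7,0,-1],[1.57,0.18,8.5,-1.32,11.4,0,-1],[1.79,0.21,8.99,-1.4,12.1,0,-1],[2.01,0.23,9.48,-1.48,12.8,0,-1],[2.24,0.26,9.97,-1.56,13.5,0,-1],[2.47,0.29,10.45,-1.64,14.2,0,-1],[2.73,0.32,10.9,-1.73,14.9,0,-1],[2.99,0.35,11.38,-1.81,15.65,0,-1],[2.99,0.35,11.38,-1.81,15.65,0,-1],[2.99,0.35,11.38,-1.81,15.65,0,-1]]}}

```text
t: 8.8
ee_pos: [476.2, 140.1, 118.6]
orientation: [-1.951, -2.201, 0.303]
ft_force: [-2.9, 4.1, -3.4]
width: 9.4
grasp_force: 30.0
```

Call:
{"method": "servo_tool", "body": {"increments": [[0,0,0,0,0,0,-1],[0,0,0,0,0,0,-1],[0,0,0,0,0,0,-1],[0,0,0,0,0,0,-1],[0,0,0,0,0,0,-1],[0,0,0,0,0,0,-1],[0,0,0,0,0,0,-1],[0,0,0,0,0,0,-1],[0,0,0,0,0,0,-1],[0,0,0,0,0,0,-1],[0,0,0,0,0,0,-1],[0,0,0,0,0,0,-1]]}}

```text
t: 9.8
ee_pos: [476.1, 140.1, 118.4]
orientation: [-1.952, -2.201, 0.303]
ft_force: [-1.7, 4.6, -3.5]
width: 9.1
grasp_force: 30.0
```

```bash
python3 - <<'E'
from h import *
o=ctrl.get_obs();print(o["t"],o["ee_pos"],o["ft_force"],o["moment"],o["width"],o["grasp_force"])
d=ctrl.get_image("wrist");e=ctrl.get_image("top")
a=cv2.resize(d["image"][:,:,::-1],(400,300),interpolation=cv2.INTER_AREA);b=cv2.resize(e["image"][130:250,130:290,::-1],(400,300),interpolation=cv2.INTER_CUBIC)
a=cv2.resize(d["image"][:300,200:,::-1],(416,400),interpolation=cv2.INTER_CUBIC)
b=cv2.resize(b,(384,400))
cv2.imwrite("pics/w6.png",cv2.convertScaleAbs(np.hstack([a,b]),alpha=1.3))
E
```

```text
9.8 [476.10167725 140.05295139 118.43318834] [-1.69930744  4.57181142 -3.50309889] [ 0.73611064  0.03900864 -0.20216856] 9.080639361571865 29.970458149909973
```

View pics/w6.png

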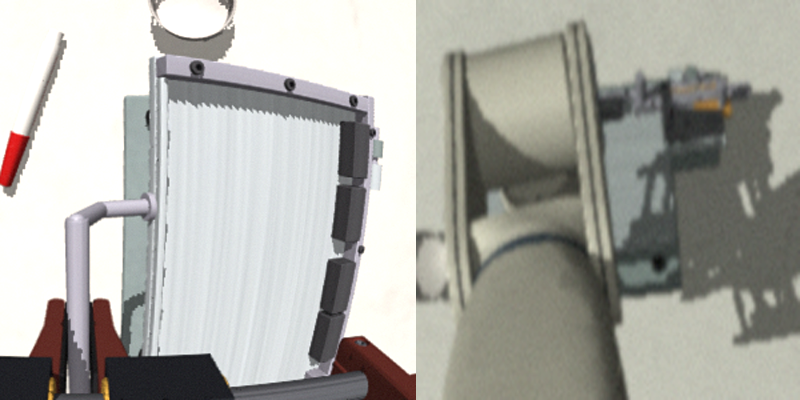

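All four blocks now lie in one row flat against the fence (left panel, from (352,150) down to (322,335)). I'll lower the tray gently along the same arc.

Call:
{"method": "servo_tool", "body": {"increments": [[-0.52,-0.06,-0.93,0.17,-1.45,0,-1],[-0.98,-0.12,-1.9,0.33,-2.85,0,-1],[-1.42,-0.17,-2.88,0.49,-4.25,0,-1],[-1.78,-0.21,-3.88,0.66,-5.65,0,-1],[-2.12,-0.25,-4.91,0.82,-7.15,0,-1],[-2.38,-0.28,-5.97,0.99,-8.55,0,-1],[-2.63,-0.31,-7.03,1.15,-9.96,0,-1],[-2.78,-0.33,-8.11,1.31,-11.35,0,-1],[-2.86,-0.34,-8.65,1.39,-12.1,0,-1],[-2.92,-0.34,-9.19,1.48,-12.8,0,-1],[-2.94,-0.35,-9.74,1.57,-13.5,0,-1],[-2.96,-0.35,-10.28,1.66,-14.25,0,-1],[-2.97,-0.35,-10.6,1.71,-14.6,0,-1],[-2.98,-0.35,-10.9,1.76,-15.0,0,-1],[-2.99,-0.35,-11.1,1.78,-15.3,0,-1],[-2.99,-0.35,-11.25,1.8,-15.5,0,-1],[-2.99,-0.35,-11.38,1.81,-15.65,0,-1],[-2.99,-0.35,-11.38,1.81,-15.65,0,-1],[-2.99,-0.35,-11.38,1.81,-15.65,0,-1]]}}

```text
t: 11.48
ee_pos: [447.2, 136.0, 6.4]
orientation: [2.083, 2.351, 0.0]
ft_force: [-3.7, 0.0, 16.6]
width: 8.8
grasp_force: 30.0
```

Call:
{"method": "servo_tool", "body": {"increments": [[0,0,0,0,0,0,-1],[0,0,-0.05,0,0,0,-1],[0,0,-0.1,0,0,0,-1],[0,0,-0.1,0,0,0,-1]]}}

```text
t: 11.82
ee_pos: [447.2, 136.0, 6.0]
orientation: [2.083, 2.351, 0.001]
ft_force: [-7.0, -0.8, 24.9]
width: 9.0
grasp_force: 30.0
```

Call:
{"method": "servo_tool", "body": {"increments": [[0,0,0.2,0,0,0,-0.1],[0,0,0.2,0,0,0,-0.1],[0,0,0.2,0,0,0,-0.1],[0,0,0.2,0,0,0,-0.1],[0,0,0.2,0,0,0,-0.1],[0,0,3,0,0,0,-0.1],[0,0,6,0,0,0,-0.1],[0,0,8,0,0,0,-0.1],[-2.9,-3.8,8,0,0,0,-1],[-5.7,-7.6,7,0,0,0,-1],[-5.7,-7.6,4,0,0,0,-1],[-5.7,-7.6,1,0,0,0,-1],[-5.7,-7.6,-1.2,0,0,0,-1],[-5.7,-7.6,-1.2,0,0,0,-1],[-5.7,-7.6,-1.2,0,0,0,-1]]}}

```text
t: 13.07
ee_pos: [389.1, 59.9, -8.5]
orientation: [-2.083, -2.349, 0.004]
ft_force: [0.1, -0.1, 0.1]
width: 0.7
grasp_force: 0.0
```

Call:
{"method": "servo_tool", "body": {"increments": [[0,0,-0.5,0,0,0,-1],[0,0,-0.8,0,0,0,-1],[0,0,-0.8,0,0,0,-1]]}}

```text
t: 13.32
ee_pos: [390.8, 60.3, -15.4]
orientation: [2.083, 2.351, 0.002]
ft_force: [0.7, 0.8, 0.2]
width: 0.4
grasp_force: 0.0
```

Call:
{"method": "servo_tool", "body": {"increments": [[0,0,-0.3,0,0,0,-1],[0,0,-0.6,0,0,0,-1],[0,0,-0.6,0,0,0,-1]]}}

```text
t: 13.57
ee_pos: [390.1, 60.1, -21.9]
orientation: [2.083, 2.351, 0.0]
ft_force: [-0.8, 0.6, -0.5]
width: 0.2
grasp_force: 0.0
```

Call:
{"method": "servo_tool", "body": {"increments": [[0,0,-0.25,0,0,0,-1],[0,0,-0.25,0,0,0,-1]]}}

```text
t: 13.73
ee_pos: [390.0, 60.1, -24.5]
orientation: [-2.084, -2.351, 0.0]
ft_force: [0.0, -0.3, -0.7]
width: 0.2
grasp_force: 0.0
```

Call:
{"method": "servo_tool", "body": {"increments": [[0,0,-0.25,0,0,0,-1],[0,0,-0.25,0,0,0,-1]]}}

```text
t: 13.9
ee_pos: [390.0, 60.0, -27.1]
orientation: [-2.084, -2.351, 0.0]
ft_force: [-0.4, -0.2, -0.8]
width: 0.2
grasp_force: 0.0
```

Call:
{"method": "servo_tool", "body": {"increments": [[0,0,-0.25,0,0,0,-1],[0,0,-0.25,0,0,0,-1]]}}

```text
t: 14.07
ee_pos: [389.9, 60.0, -29.6]
orientation: [-2.084, -2.351, 0.0]
ft_force: [-0.4, -0.1, -0.4]
width: 0.4
grasp_force: 0.0
```

Call:
{"method": "servo_tool", "body": {"increments": [[0,0,-0.25,0,0,0,-1],[0,0,-0.25,0,0,0,-1]]}}

```text
t: 14.23
ee_pos: [389.9, 60.0, -32.1]
orientation: [-2.084, -2.351, 0.0]
ft_force: [0.1, -0.5, -0.5]
width: 0.2
grasp_force: 0.0
```

Call:
{"method": "servo_tool", "body": {"increments": [[0,0,-0.2,0,0,0,-1],[0,0,-0.2,0,0,0,-1]]}}

```text
t: 14.4
ee_pos: [389.9, 60.0, -34.1]
orientation: [-2.084, -2.351, 0.0]
ft_force: [-0.2, 1.6, -0.5]
width: 0.5
grasp_force: 0.0
```

Call:
{"method": "servo_tool", "body": {"increments": [[0,0,-0.2,0,0,0,-1],[0,0,-0.2,0,0,0,-1]]}}

```text
t: 14.57
ee_pos: [390.2, 60.1, -35.2]
orientation: [2.084, 2.351, 0.0]
ft_force: [-1.9, -0.4, 13.8]
width: 0.5
grasp_force: 7.4
```

Contact is at TCP z ≈ -35, so the fingertips sit 35 mm above the reported TCP, and I'll correct for that. Next is a look from above the knobs.

Call:
{"method": "servo_tool", "body": {"increments": [[0,0,4,0,0,0,-1],[0,0,8,0,0,0,-1],[0,0,12,0,0,0,1],[0,0,16,0,0,0,1],[4,0,19.6,0,0,0,1],[8,0,19.6,0,0,0,1],[12,0,19.6,0,0,0,1],[16,-0.5,19.6,0,0,0,1],[20,-1,19.6,0,0,0,1],[23,-1,19.6,0,0,0,1],[25.5,-1,19.6,0,0,0,1],[25.5,-1,19.6,0,0,0,1],[25.5,-1,19.6,0,0,0,1],[25.5,-1,19.6,0,0,0,1],[25.5,-1,19.6,0,0,0,1]]}}

```text
t: 15.82
ee_pos: [643.5, 50.1, 159.9]
orientation: [-2.083, -2.35, 0.002]
ft_force: [-0.8, 0.1, -0.3]
width: 83.8
grasp_force: 0.0
```

```bash
python3 - <<'E'
from h import *
import pickle
o=ctrl.get_obs();d=ctrl.get_image("wrist");print(o["t"],o["ee_pos"],o["qvel"].round(3));pickle.dump((o,d),open("s.pkl","wb"))
cv2.imwrite("pics/w7.png",cv2.convertScaleAbs(cv2.resize(d["image"][100:300,130:396,::-1],(798,600),interpolation=cv2.INTER_CUBIC),alpha=1.3))
E
```

```text
15.8167 [643.54876768  50.13294178 159.85014259] [ 0.001 -0.008 -0.001 -0.001 -0.001  0.001]
```

View pics/w7.png

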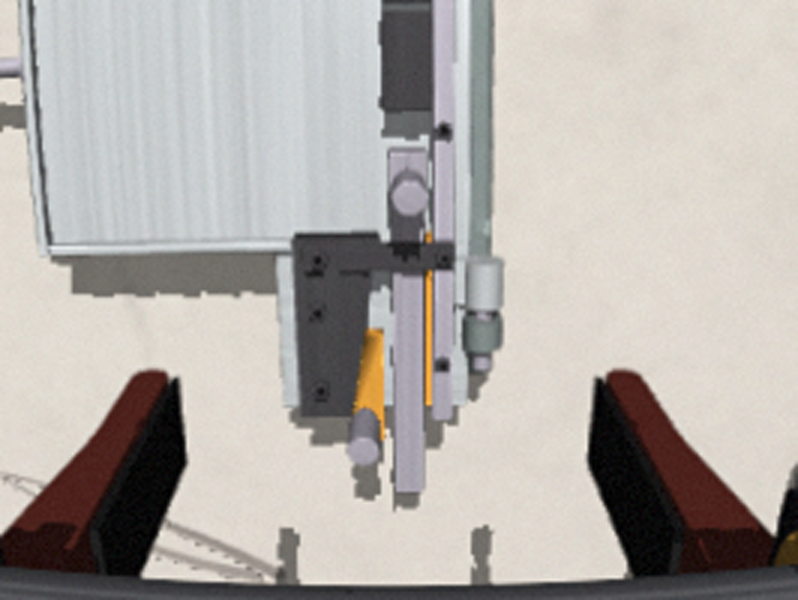

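The pusher knob top is at (409,195), the wedge knob top at (363,452), and the last block of the row at (407,55) flat against the fence.

```bash
python3 - <<'E'
from h import *
import pickle
o,d=pickle.load(open("s.pkl","rb"))
c=lambda u,v,z:at_z(d,130+u/3,100+v/3,z,o)
K=c(409,195,71);W=c(363,452,68)
print("K",K,"W",W,"Khead",c(407,150,42),"rod",c(410,280,40),c(410,480,40))
print("fence",c(443,130,40),c(443,364,40), "ramp", c(293,240,40))
r=c(410,280,40)-c(410,480,40);print("yaw rod",np.arctan2(-r[0],r[1])); f=c(443,130,40)-c(443,364,40);print(np.arctan2(-f[0],f[1]))
print(R.from_rotvec(o["orientation"]).as_matrix()[:2,1])
E
```

```text
K [647.99725896  71.77341897] W [643.65017743 -25.55175934] Khead [646.6578823   82.13593551] rod [653.98948306  33.45951336] [665.06267373 -51.26394734]
fence [658.63951748  90.66122672] [670.99333617   1.35212326] ramp [609.13740786  43.60114534]
yaw rod 0.12996138670539456
0.1374542686732009
[0.99273904 0.12027871]
```

Call:
{"method": "servo_tool", "body": {"increments": [[0.3,2.2,-2,0,0,0.5,-0.1],[0.3,2.2,-5,0,0,0.5,-0.1],[0.3,2.2,-7,0,0,0.5,-0.1],[0.3,2.2,-7,0,0,0.5,-0.1],[0.3,2.2,-7,0,0,0.5,-0.1],[0.3,2.2,-10,0,0,0.5,-0.1],[0.3,2.2,-13,0,0,0.5,-0.1],[0.3,2.2,-14.4,0,0,0.5,-0.1],[0.3,2.2,-14.4,0,0,0.5,-0.1],[0.3,2.2,-14.4,0,0,0.5,-0.1],[0.3,2.2,-14.4,0,0,0.5,-1],[0.3,2.2,-14.4,0,0,0.5,-1],[0.3,2.2,-14.4,0,0,0.5,-1],[0.3,2.2,-14.4,0,0,0.5,-1],[0.3,2.2,-14.4,0,0,0.5,-1],[0.3,2.2,-14.4,0,0,0.5,-1],[0.3,2.2,-14.4,0,0,0.5,-1]]}}

```text
t: 17.28
ee_pos: [648.7, 72.1, 17.0]
orientation: [2.073, 2.359, 0.002]
ft_force: [-0.4, 0.1, 6.6]
width: 11.1
grasp_force: 30.0
```

Call:
{"method": "servo_tool", "body": {"increments": [[0,0,0.1,0,0,0,-1],[-0.05,0.4,0.1,0,0,0,-1],[-0.1,0.8,0.1,0,0,0,-1],[-0.16,1.2,0.1,0,0,0,-1],[-0.21,1.6,0.1,0,0,0,-1],[-0.26,2.0,0.1,0,0,0,-1],[-0.31,2.4,0.1,0,0,0,-1],[-0.36,2.8,0.1,0,0,0,-1],[-0.42,3.2,0.1,0,0,0,-1],[-0.47,3.6,0.1,0,0,0,-1],[-0.52,4.0,0.1,0,0,0,-1],[-0.52,4.0,0.1,0,0,0,-1],[-0.52,4.0,0.1,0,0,0,-1]]}}

```text
t: 18.37
ee_pos: [642.7, 112.7, 17.1]
orientation: [-2.073, -2.36, -0.0]
ft_force: [0.2, 1.3, 0.0]
width: 10.9
grasp_force: 30.0
```

Call:
{"method": "servo_tool", "body": {"increments": [[-0.03,0.2,0,0,0,0,-1],[-0.05,0.4,0,0,0,0,-1],[-0.05,0.4,0,0,0,0,-1]]}}

```text
t: 18.62
ee_pos: [642.3, 116.2, 17.1]
orientation: [-2.073, -2.36, 0.0]
ft_force: [-0.4, 0.3, -0.6]
width: 11.0
grasp_force: 30.0
```

Call:
{"method": "servo_tool", "body": {"increments": [[-0.03,0.2,0,0,0,0,-1],[-0.03,0.2,0,0,0,0,-1]]}}

```text
t: 18.78
ee_pos: [642.0, 118.0, 17.1]
orientation: [2.073, 2.36, -0.0]
ft_force: [-1.0, -1.4, -0.9]
width: 11.2
grasp_force: 30.0
```

Call:
{"method": "servo_tool", "body": {"increments": [[-0.03,0.2,0,0,0,0,-1],[-0.03,0.2,0,0,0,0,-1]]}}

```text
t: 18.95
ee_pos: [642.0, 118.1, 17.1]
orientation: [2.071, 2.359, -0.003]
ft_force: [0.7, -10.2, 0.2]
width: 11.3
grasp_force: 30.0
```

Call:
{"method": "servo_tool", "body": {"increments": [[-0.01,0.1,0,0,0,0,-1],[-0.01,0.1,0,0,0,0,-1],[-0.01,0.1,0,0,0,0,-1],[-0.01,0.1,0,0,0,0,-1]]}}

```text
t: 19.28
ee_pos: [642.0, 118.3, 17.1]
orientation: [2.072, 2.359, -0.004]
ft_force: [1.2, -14.2, -0.8]
width: 11.1
grasp_force: 30.0
```

The row is packed: 46 mm of travel, then a firm 14 N stop. Now to the wedge knob.

Call:
{"method": "servo_tool", "body": {"increments": [[0,-0.2,0,0,0,0,-0.1],[0,-0.2,0,0,0,0,-0.1],[0,-0.2,0,0,0,0,-0.1],[0,-0.2,0,0,0,0,-0.1],[0,-0.2,0,0,0,0,-0.1],[0,-0.2,2,0,0,0,-0.1],[0,-0.2,4,0,0,0,-0.1],[0,-0.2,6,0,0,0,-0.1],[0,-0.2,6,0,0,0,-0.1],[0,-4,6,0,0,0,-0.1],[0.1,-8,6,0,0,0,-0.1],[0.2,-12,6,0,0,0,-0.1],[0.2,-14.6,6,0,0,0,-0.1],[0.2,-14.6,6,0,0,0,-0.1],[0.2,-14.6,6,0,0,0,-0.1],[0.2,-14.6,6,0,0,0,-0.1]]}}

```text
t: 20.62
ee_pos: [643.3, -24.3, 76.6]
orientation: [-2.073, -2.359, 0.0]
ft_force: [-0.1, 0.5, 0.4]
width: 39.5
grasp_force: 0.0
```

Call:
{"method": "servo_tool", "body": {"increments": [[0,0,-2,0,0,0,-0.1],[0,0,-4,0,0,0,-0.1],[0,0,-6,0,0,0,-0.1],[0,0,-6,0,0,0,-0.1],[0,0,-6,0,0,0,-0.1],[0,0,-6,0,0,0,-1],[0,0,-6,0,0,0,-1],[0,0,-6,0,0,0,-1],[0,0,-6,0,0,0,-1],[0,0,-6,0,0,0,-1],[0,0,-6,0,0,0,-1],[0,0,-6,0,0,0,-1]]}}

```text
t: 21.62
ee_pos: [643.9, -25.0, 18.0]
orientation: [2.073, 2.36, 0.001]
ft_force: [-2.5, 0.7, 6.5]
width: 11.2
grasp_force: 30.0
```

Call:
{"method": "servo_tool", "body": {"increments": [[0,0,0.1,0,0,0,-1],[0.01,0.4,0.1,0,0,0,-1],[0.02,0.8,0.1,0,0,0,-1],[0.03,1.2,0.1,0,0,0,-1],[0.04,1.6,0.1,0,0,0,-1],[0.04,1.6,0.1,0,0,0,-1]]}}

```text
t: 22.12
ee_pos: [644.3, -7.9, 18.1]
orientation: [2.073, 2.361, 0.001]
ft_force: [1.9, 0.3, -1.2]
width: 11.1
grasp_force: 30.0
```

Call:
{"method": "servo_tool", "body": {"increments": [[0.005,0.2,0,0,0,0,-1],[0.005,0.2,0,0,0,0,-1]]}}

```text
t: 22.28
ee_pos: [644.3, -6.5, 18.1]
orientation: [2.073, 2.36, 0.001]
ft_force: [2.6, 0.3, -3.0]
width: 10.6
grasp_force: 30.0
```

Call:
{"method": "servo_tool", "body": {"increments": [[0.005,0.2,0,0,0,0,-1],[0.005,0.2,0,0,0,0,-1]]}}

```text
t: 22.45
ee_pos: [644.3, -4.7, 18.1]
orientation: [2.073, 2.36, 0.0]
ft_force: [2.2, 1.3, -2.6]
width: 10.9
grasp_force: 30.0
```

Call:
{"method": "servo_tool", "body": {"increments": [[0.005,0.2,0,0,0,0,-1],[0.005,0.2,0,0,0,0,-1]]}}

```text
t: 22.62
ee_pos: [644.4, -2.8, 18.1]
orientation: [2.073, 2.36, 0.0]
ft_force: [3.0, -0.2, -2.9]
width: 11.0
grasp_force: 30.0
```

Call:
{"method": "servo_tool", "body": {"increments": [[0.005,0.15,0,0,0,0,-1],[0.005,0.15,0,0,0,0,-1]]}}

```text
t: 22.78
ee_pos: [644.4, -1.3, 18.2]
orientation: [2.073, 2.36, 0.0]
ft_force: [2.8, 0.3, -4.8]
width: 10.9
grasp_force: 30.0
```

Call:
{"method": "servo_tool", "body": {"increments": [[0.005,0.15,0,0,0,0,-1],[0.005,0.15,0,0,0,0,-1]]}}

```text
t: 22.95
ee_pos: [644.5, 0.2, 18.1]
orientation: [2.073, 2.36, 0.0]
ft_force: [2.9, -0.6, -4.4]
width: 11.0
grasp_force: 30.0
```

Call:
{"method": "servo_tool", "body": {"increments": [[0.005,0.15,0,0,0,0,-1],[0.005,0.15,0,0,0,0,-1]]}}

```text
t: 23.12
ee_pos: [644.5, 1.7, 18.1]
orientation: [2.073, 2.36, 0.0]
ft_force: [3.2, -0.7, -4.1]
width: 10.9
grasp_force: 30.0
```

Call:
{"method": "servo_tool", "body": {"increments": [[0.005,0.15,0,0,0,0,-1],[0.005,0.15,0,0,0,0,-1]]}}

```text
t: 23.28
ee_pos: [644.4, 2.7, 18.2]
orientation: [2.073, 2.36, -0.001]
ft_force: [2.5, -3.7, -3.9]
width: 10.9
grasp_force: 30.0
```

Call:
{"method": "servo_tool", "body": {"increments": [[0.005,0.15,0,0,0,0,-1],[0.005,0.15,0,0,0,0,-1]]}}

```text
t: 23.45
ee_pos: [644.4, 3.5, 18.2]
orientation: [2.073, 2.36, -0.002]
ft_force: [2.7, -6.8, -4.2]
width: 10.9
grasp_force: 30.0
```

Jamming begins at about 28 mm; I'll push it home to around 13 N.

Call:
{"method": "servo_tool", "body": {"increments": [[0,0.1,0,0,0,0,-1],[0,0.1,0,0,0,0,-1],[0,0.1,0,0,0,0,-1]]}}

```text
t: 23.7
ee_pos: [644.4, 4.0, 18.2]
orientation: [2.072, 2.36, -0.003]
ft_force: [3.6, -8.4, -3.6]
width: 11.2
grasp_force: 30.0
```

Call:
{"method": "servo_tool", "body": {"increments": [[0,0.1,0,0,0,0,-1],[0,0.1,0,0,0,0,-1],[0,0.1,0,0,0,0,-1]]}}

```text
t: 23.95
ee_pos: [644.3, 4.4, 18.1]
orientation: [2.072, 2.359, -0.003]
ft_force: [3.2, -11.5, -4.2]
width: 11.1
grasp_force: 30.0
```

Call:
{"method": "servo_tool", "body": {"increments": [[0,0.1,0,0,0,0,-1],[0,0.1,0,0,0,0,-1],[0,0.1,0,0,0,0,-1],[0,0.1,0,0,0,0,-1]]}}

```text
t: 24.28
ee_pos: [644.3, 5.0, 18.2]
orientation: [2.072, 2.359, -0.004]
ft_force: [2.9, -14.3, -3.6]
width: 11.1
grasp_force: 30.0
```

Call:
{"method": "servo_tool", "body": {"increments": [[0,0,0,0,0,0,-0.1],[0,0,0,0,0,0,-0.1],[0,0,0,0,0,0,-0.1],[0,0,0,0,0,0,-0.1],[0,0,0,0,0,0,-0.1],[0,0,2,0,0,0,-0.1],[0,0,5,0,0,0,-0.1],[0,0,9,0,0,0,-0.1],[0,3,14,0,0,0,1],[0,4.6,14,0,0,0,1],[0,4.6,14,0,0,0,1],[0,4.6,14,0,0,0,1],[0,4.6,14,0,0,0,1],[0,4.6,14,0,0,0,1]]}}

```text
t: 25.45
ee_pos: [643.2, 52.9, 156.5]
orientation: [-2.073, -2.358, 0.004]
ft_force: [0.6, 0.1, -0.5]
width: 75.7
grasp_force: 0.0
```

```bash
python3 - <<'E'
from h import *
import pickle
o=ctrl.get_obs();d=ctrl.get_image("wrist");print(o["t"],o["ee_pos"],o["ft_force"]);pickle.dump((o,d),open("s2.pkl","wb"))
b=cv2.resize(d["image"][20:270,150:400,::-1],(600,600),interpolation=cv2.INTER_CUBIC)
cv2.imwrite("pics/w8.png",cv2.convertScaleAbs(b,alpha=1.3))
E
```

```text
25.45 [643.23860831  52.86662088 156.45688117] [ 0.57722801  0.11658951 -0.48707879]
```

My ten views are used up, so I'll check numerically: knob positions by template match, and brightness along the row for gaps.

```bash
python3 - <<'E'
from h import *
import pickle
o0,d0=pickle.load(open("s.pkl","rb"));o,d=pickle.load(open("s2.pkl","rb"))
g0=cv2.cvtColor(d0["image"],cv2.COLOR_RGB2GRAY);g=cv2.cvtColor(d["image"],cv2.COLOR_RGB2GRAY)
out=[]
for n,(u,v),z in(("K",(266.3,165),71),("W",(251,250.7),68)):
    a,b=round(u),round(v);r=8
    m=cv2.matchTemplate(g[20:290,230:300],g0[b-r:b+r+1,a-r:a+r+1],cv2.TM_CCOEFF_NORMED)
    _,s,_,(i,j)=cv2.minMaxLoc(m);p=at_z(d,i+230+r+u-a,j+20+r+v-b,z,o);out.append(p);print(n,round(s,2),(i+r+230,j+r+20),p.round(1))
T=np.eye(4);T[:3,:3]=R.from_rotvec(o["orientation"]).as_matrix();T[:3,3]=o["ee_pos"];Ti=np.linalg.inv(T)
psi=.13;ex=np.array([np.cos(psi),np.sin(psi)]);ey=np.array([-ex[1],ex[0]])
for off in(-22,-9,-5,0,5,8):
    row=[]
    for t in range(0,164,2):
        w=np.r_[out[0]+ey*t+ex*off,42 if off>-20 else 28,1];p=proj_tool(d,(Ti@w)[:3])
        row.append(int(cv2.getRectSubPix(g,(1,1),(float(p[0]),float(p[1])))[0,0]))
    print(off,row)
E
```

```text
K 0.54 (265, 68) [634.  167.7]
W 0.64 (291, 34) [653.8 205.7]
-22 [171, 172, 171, 170, 172, 169, 170, 173, 172, 173, 174, 175, 174, 173, 175, 175, 175, 176, 175, 178, 177, 176, 180, 178, 178, 178, 178, 179, 178, 179, 180, 179, 181, 183, 181, 183, 183, 184, 182, 182, 183, 184, 184, 185, 185, 185, 185, 185, 185, 185, 185, 185, 185, 185, 184, 184, 184, 184, 184, 184, 184, 184, 184, 184, 184, 184, 184, 184, 184, 184, 184, 184, 184, 184, 184, 184, 184, 184, 184, 184, 184, 184]
-9 [170, 170, 172, 172, 174, 174, 173, 175, 124, 112, 113, 131, 175, 175, 177, 175, 177, 178, 176, 137, 121, 125, 126, 174, 179, 179, 181, 179, 181, 181, 139, 135, 136, 138, 137, 178, 183, 184, 183, 186, 186, 186, 186, 186, 186, 186, 186, 186, 186, 186, 186, 186, 186, 186, 186, 186, 186, 186, 186, 186, 186, 186, 186, 186, 186, 186, 186, 186, 186, 186, 186, 186, 186, 186, 186, 186, 186, 186, 186, 186, 186, 186]
-5 [56, 55, 55, 54, 58, 54, 57, 54, 57, 58, 57, 57, 56, 57, 57, 57, 51, 57, 58, 58, 56, 58, 57, 57, 58, 58, 60, 58, 58, 58, 59, 59, 60, 59, 37, 59, 59, 59, 60, 59, 60, 60, 60, 60, 60, 60, 60, 60, 60, 60, 60, 6
[... 415 characters left out ...]
1, 61, 61, 61, 61, 61, 61, 61, 61, 61]
5 [57, 56, 55, 57, 56, 58, 59, 57, 58, 57, 59, 58, 59, 59, 58, 60, 49, 58, 57, 59, 56, 58, 59, 59, 58, 59, 60, 60, 60, 59, 61, 59, 61, 61, 38, 60, 60, 60, 61, 59, 61, 61, 61, 61, 61, 61, 61, 61, 61, 61, 61, 61, 61, 60, 60, 60, 60, 60, 60, 60, 60, 60, 60, 60, 60, 60, 60, 60, 60, 60, 60, 60, 60, 60, 60, 60, 60, 60, 60, 60, 60, 60]
8 [56, 55, 56, 57, 56, 59, 57, 56, 58, 57, 57, 57, 56, 58, 57, 60, 44, 56, 56, 56, 57, 57, 58, 58, 58, 60, 60, 59, 60, 60, 61, 63, 60, 61, 38, 58, 59, 58, 60, 60, 61, 61, 61, 61, 61, 61, 61, 61, 61, 61, 61, 61, 61, 61, 61, 61, 61, 61, 61, 61, 61, 61, 61, 61, 61, 61, 60, 60, 60, 60, 60, 60, 60, 60, 60, 60, 60, 60, 60, 60, 60, 60]
```

Thin dark seams 36 mm apart mean those blocks are tight. The knob match wandered onto the blocks, so I'll restrict its search, and shift left to see the whole row.

Call:
{"method": "servo_tool", "body": {"increments": [[-0.5,3.5,1,0,0,0,1],[-1,7,2,0,0,0,1],[-1.5,10,3,0,0,0,1],[-1.5,10,3,0,0,0,1],[-1.5,10,3,0,0,0,1],[-1.5,10,3,0,0,0,1],[-1.5,10,3,0,0,0,1]]}}

```text
t: 26.08
ee_pos: [629.1, 152.1, 187.0]
orientation: [-2.074, -2.358, 0.003]
ft_force: [0.4, 0.7, 0.4]
width: 87.8
grasp_force: 0.0
```

```bash
python3 - <<'E'
from h import *
import pickle
o0,d0=pickle.load(open("s.pkl","rb"));A=pickle.load(open("s2.pkl","rb"))
o=ctrl.get_obs();B=(o,ctrl.get_image("wrist"))
G=lambda d:cv2.cvtColor(d["image"],cv2.COLOR_RGB2GRAY)
def pix(o,d,w):
    M=R.from_rotvec(o["orientation"]).as_matrix();return proj_tool(d,M.T@(np.array(w)-o["ee_pos"]))
g0=G(d0)
for (n,(u,v),w) in(("K",(266.3,165),(642,118,71)),("W",(251,250.7),(644,4.5,68))):
  o,d=A;a,b=round(u),round(v);r=5;c=pix(o,d,w).round().astype(int);k=14;g=G(d)
  x,y=c-k
  m=cv2.matchTemplate(g[y:y+2*k+1,x:x+2*k+1],g0[b-r:b+r+1,a-r:a+r+1],cv2.TM_CCOEFF_NORMED);_,s,_,(i,j)=cv2.minMaxLoc(m)
  print(n,round(s,2),at_z(d,x+i+r+u-a,y+j+r+v-b,w[2],o).round(1))
o,d=B;g=G(d);print(o["t"],o["ee_pos"])
psi=.13;ex=np.array([np.cos(psi),np.sin(psi)]);ey=np.array([-ex[1],ex[0]]);K=np.array([642,118.])
for off in(-13,-6,0,5):
    row=[]
    for t in range(0,166):
        p=pix(o,d,np.r_[K+ey*t+ex*off,42]);row.append(int(cv2.getRectSubPix(g,(1,1),(float(p[0]),float(p[1])))[0,0]))
    print(off,*row)
E
```

```text
K 0.76 [642.4 117.7]
W 0.46 [644.9   4.5]
26.0833 [629.09468255 152.05719345 187.01716756]
-13 158 159 158 159 159 159 161 160 159 161 160 161 161 161 160 161 160 160 160 160 161 161 162 162 162 162 162 162 163 165 162 162 163 164 163 163 163 163 162 163 164 163 163 164 164 163 162 163 163 164 164 162 163 164 164 164 164 163 162 163 164 164 164 164 162 163 164 165 166 165 164 164 164 164 165 164 164 165 165 165 165 166 165 165 165 164 164 166 166 165 166 166 166 165 167 167 166 166 167 166 167 164 167 168 167 166 166 167 166 168 166 166 167 167 168 167 165 167 166 167 167 167 167 166 167 168 167 167 167 167 169 169 167 168 167 167 168 169 168 171 170 136 101 86 84 82 81 83 83 82 82 81 76 61 90 81 59 45 41 31 38 64 100 138 165 172
-6 117 124 125 123 123 124 125 126 131 144 131 86 58 53 54 54 53 54 55 55 54 53 53 54 55 53 54 53 53 54 53 55 53 53 54 53 53 52 52 53 55 54 55 55 55 54 46 44 51 54 55 55 54 55 54 54 53 53 54 55 56 55 53 53 55 54 54 54 54 53 53 54 54 55 56 56 56 55 54 53 54 51 43 48 58 57 55 53 54 55 55 55 55 55 54 53 54 55 55 55 54 57 54 55 56 56 55 55 53 58 56 55 54 54 54 5
[... 503 characters left out ...]
56 57 57 57 58 58 57 54 48 52 57 56 56 55 58 56 56 56 56 57 58 56 56 56 58 58 58 59 56 58 59 58 57 56 55 56 58 56 57 58 58 57 55 60 95 124 135 136 140 143 146 149 153 160 168 172
5 102 116 126 130 130 132 130 131 135 140 121 80 57 53 55 56 55 54 55 54 54 54 54 55 54 54 53 54 54 54 54 54 55 55 55 55 55 54 54 55 55 53 55 55 54 51 45 42 53 55 54 54 55 56 55 55 56 55 55 56 56 54 54 55 54 53 54 56 55 55 56 56 55 54 56 56 56 56 56 58 56 51 44 47 56 55 53 56 54 54 54 55 56 56 55 55 55 56 57 55 57 56 57 57 56 56 56 56 56 57 56 56 56 57 57 57 57 52 48 51 56 56 56 56 55 55 57 57 56 57 56 57 56 57 56 56 57 57 57 56 58 58 57 56 56 59 57 56 56 57 57 57 57 60 94 123 136 137 141 145 148 149 154 163 170 172
```

The row runs from the pusher face (11 mm) to the end stop (154 mm), with seams at 46, 82 and 118 mm. It is tight and flat, and the pusher and wedge stayed where I left them. Handing in.

```bash
python3 -c "
from workcell import ctrl
print(ctrl.close_job())"
```

```text
the job is handed in; nothing more can be done
None
```

Job handed in at about 26 s: the four blocks are packed in one row flat against the fence and the end stop, the tray is back on its rest, and the wedge was pushed home at 14 N against the pusher's rod and stayed put after release; no verdict was returned.

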